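# Take the grinding cup off the coffee grinder and weigh it

## Task

Take the filled grinding cup off the coffee grinder: press the release button fully down (it stays down), push the cup down on its sprung seat and, keeping it pushed down, twist it anticlockwise, seen from above, up to a quarter turn until you feel its stop, then lift it straight off. Stand it upright in the middle of the round plate of the kitchen scale, setting it down softly. Do not force the button, the mount or the scale, and leave the mug, the jar and the tub where they are.

Things in the scene. Friction and masses are not known exactly. Their poses are not given: they have to be found in the camera images.
- grinder: Grinder motor base, standing firmly. Round steel housing 114 mm across, its axis through this origin, deck 100 mm up; black column 48 mm wide in front (-x), out to 100 mm from the axis, 114 mm high. On the deck a black bayonet collar, 93 mm across, top 120 mm up, in which the cup is locked. Origin: centre of the underside, on the counter; z up; x from the button column to the back.
- mount (a point): Middle of the bayonet mount: on the grinder's axis 107 mm above the counter, where the cup's origin is when locked. Under the cup is a sprung seat, 1.5 N/mm. The collar's clocking differs from machine to machine and is not measured, so the cup's stop comes anywhere between 60 and 88 degrees of turn; its lugs are clear of the claws only in the last 4 degrees before the stop.
- release (a joint): Travel (m) of the grey release button on the front column: 0 = up, the cup is barred from turning; 0.007 = down against a firm stop, the cup can turn. It slides straight down with about 3 N of drag and stays where it is left; it has to go down more than 5.5 mm.
- button_top (a point): Centre of the top face of the round release button, 20 mm across, 76 mm in front (-x) of the cup's axis, 123 mm above the counter and 9 mm proud of its column when up. Moves down with the button.
- cup: Steel grinding cup with a locked-on black lid and a bar grip across it, one piece 72 mm tall, 0.2 to 0.4 kg. Origin: centre of its flat underside; z up along its axis; x along the grinder's x when locked. Foot 63 mm across; two lugs on opposite sides reach 38 mm from the axis. The seat holds the lugs up in pockets 3 mm deep: push it down 3 to 4.5 mm (10 to 14 N; hard down at 4.5 mm), then twist.
- cup_grip (a point): Centre of the bar grip, on the cup's axis 59 mm above its underside. The bar is 18 mm thick (along the cup's x), 56 mm long (along its y) and stands 26 mm high on the lid, from 46 to 72 mm above the underside; the lid is 62 mm across. About 1 Nm of twist is plenty to feel the stop. There the cup lifts straight up and is free of the collar once 20 mm up.
- scale: White kitchen scale 185 mm (x) by 150 mm (y) carrying a round steel weighing plate 124 mm across; loose, 0.9 kg, on rubber feet. Origin: centre of the underside.
- pan (a point): Centre of the top face of the scale's round plate, 23 mm above the counter.
- mug: Bystander: white mug, 80 mm across, 95 mm tall, with a handle; origin at the centre of its underside.
- jar: Bystander: brown glass jar, 72 mm across, 125 mm tall; origin at the centre of its underside.
- tub: Bystander: white tub with a lid, 112 mm across, 72 mm tall; origin at the centre of its underside.

How it is judged:
On the way, in this order (a step that is already met when the one before it is completed fails the run):
1. the release button is pressed fully down while the cup is still locked on (value of joint release above 0.0055 m and angle between the x axis of cup and the x axis of grinder, either way round below 0.25 rad), for 0.2 s.
2. the cup is turned to its stop, still down in the mount (angle between the x axis of cup and the x axis of grinder, either way round above 0.95 rad and z of cup in the frame of grinder below 0.113 m and horizontal distance between cup and grinder below 0.006 m), for 0.1 s.
3. the cup is lifted upright off the mount (z of cup in the frame of grinder above 0.13 m and angle between cup's own z axis and vertical below 0.35 rad), for 0.1 s.
At the end, for the whole second after the job is handed in: The cup stands upright (within 3 degrees) and at rest on the scale's round plate, its axis within 22 mm of the plate's centre and its underside within 3 mm of the plate's face, and the release button is still down (over 5.5 mm) (horizontal distance between cup and pan below 0.022 m and z of cup in the frame of pan between -0.003 and 0.003 m and angle between cup's own z axis and vertical below 0.05 rad and linear speed of cup below 0.02 m/s and value of joint release above 0.0055 m); the robot touches nothing.
It fails at once if the button is forced: more than 40 N on it (contact force between any of the fingers, the arm and release above 40 N).
It fails at once if the mount is forced: more than 75 N in all between cup and grinder (contact force between cup and grinder above 75 N).
It fails at once if the cup is put down hard or dropped on the scale: more than 30 N between cup and scale, or the cup still moving faster than 0.25 m/s within 6 mm of the plate (contact force between cup and scale above 30 N or (z of cup in the frame of pan below 0.006 m and horizontal distance between cup and pan below 0.08 m and linear speed of cup above 0.25 m/s)).
It fails at once if the cup is tipped by more than 35 degrees (angle between cup's own z axis and vertical above 0.6 rad).
It fails at once if the mug, the jar or the tub is moved more than 20 mm, or the scale shoved more than 30 mm (distance of any of mug, jar, tub from where it was at the start of the episode above 0.02 m or distance of scale from where it was at the start of the episode above 0.03 m).
It also fails if it takes over 72 s, if anything falls off the work surface, if the arm or the gripper's body presses on something with over 40 N, if the wrist force passes 120 N, or if a joint passes its speed limit or range.

## Robot

A 7-joint arm with a two-finger parallel gripper is mounted at the origin on the work surface. World frame = base frame: x ahead of the robot, y to its left, z up, the work surface at z = 0. Lengths are in m, angles in rad, forces in N, time in s.
With the tool pointing down it reaches from about 0.4 to 0.85 m from the base axis. Payload 10.4 kg.
Tool frame: the origin (TCP) lies midway between the tips of the shut fingers; the grasp point (between the pads) lies 19 mm behind it; z points along the fingers, y is the direction in which the jaws open and shut (so a half turn about z gives the same grasp; the last joint's range is limited). The gripper opens to 87 mm and grips with 3 to 60 N. Pads are 19 mm wide; open, the fingers measure 117 mm over their backs; the gripper's body (75 mm by 190 mm) begins 51 mm behind the grasp point.
Start: joints at [1.179, 0.332, -0.065, 1.46, 0.022, 1.35, -0.088], TCP at [0.225, -0.583, 0.223] pointing down, gripper open.
Joint ranges: [-2.6, 2.6], [-0.5, 2.12], [-1.47, 1.34], [0.16, 2.42], [-1.27, 4.41], [0.06, 2.06], [-2.6, 2.6]. Speed limits (rad/s): [2.22, 2.22, 2.79, 2.79, 3.14, 3.14, 3.14].

## Interface

Orientations are given as a unit quaternion [x, y, z, w].
In Python, from bench import r gives the robot as it stands.
- The arm moves only by the tool step_arm, never from a script. Its argument "increments" is a list of rows, each a list of 2 entries, a list of its own where there are three numbers: the shift along the tool's x, y, z in m, then the turn, a rotation vector about the tool's x, y, z in rad. A call has 1 to 5 rows; each row is the pose to reach, as a shift and turn from the pose measured when the call began, along the tool's axes at that moment; what a row does not reach only later rows make up. A row lasts 1/10 s, in which the tool goes at most 50 mm and 8.59 degrees, less where a joint would pass 70% of its speed; a pose out of reach is approached as far as the arm can. A call with a gripper value outside its range is refused whole. "hand" is the closure, from -1 (fully open) to 1 (shut), so that 0 is half open, set as the call begins (left out, the last holds). The fingers move at their own pace and stop on an object; "grip_force" is the grip in N (left out, the last holds). Time passes only in rows, so rows that repeat a pose let the fingers close. It gives the time, the measured TCP pose, the force and the opening at its end, in the units of the state.
- r.read_state(): the state, without advancing time (a new reading comes with each control period).
- r.camera(name): name is "side" or "top" or "wrist"; returns a dict with "pixels" (480x640x3 uint8, blue, green, red), "camera_matrix" (3x3 intrinsics, pixels), "extrinsics" (4x4, takes a point from camera to world coordinates). Camera axes: x right, y up, looking along -z (the intrinsics and any distortion apply to the point x, -y, -z); pixel columns grow to the right and rows downward; lengths in m; the calibration is good to about 2 mm. A picture is of the moment at which its call begins. There is no depth.
- r.close_job(): hands the job in, once; it reports no verdict.
The state is a dict: "time": time; "joint_positions": joint angles; "joint_vel": joint speeds; "joint_torque": joint torques, N m; "ee_pos": TCP position; "eef_rot": TCP orientation; "ft_force": force on the tool from outside, world axes, zero at the start; "torque": the same for the moment, N m; "width": finger opening in m.
Only numpy, scipy, OpenCV 4.12 (cv2) and the standard library are available. Lean on these libraries where they do the work, as an engineer would, in place of code of your own. Each camera call takes 0.05 s, during which the arm holds its last target.

## Working session

There is one attempt and no reset: what is moved stays moved. The work goes in short steps, Python scripts to look and compute and a tool call to move; the robot and the scene stay as the last step left them, time stands still between calls to the robot, and variables do not carry over. Pictures are saved under pics/ and viewed, and the job is handed in when it is done.

Besides the shell and the picture viewer there is one more tool, called after "Emit:" by a JSON object that holds its "method" and its "body". step_arm: Moves the arm, as the interface text tells. Its arguments: {"type":"object","properties":{"increments":{"type":"array"},"hand":{"type":"number"},"grip_force":{"type":"number"}},"required":["increments"]}

```bash
mkdir -p pics; ls; python3 - <<'E'
from bench import r
import cv2,numpy as np
print(r.read_state())
for n in ["side","top","wrist"]:
    c=r.camera(n); cv2.imwrite(f"pics/{n}0.png",c["pixels"]); print(n,np.round(c["camera_matrix"],1).tolist(),np.round(c["extrinsics"],4).tolist())
    print(c.keys())
E
```

```text
pics
{'time': 0.0, 'joint_positions': array([ 1.17940977,  0.33287206, -0.06470955,  1.46096016,  0.02156124,
        1.34985835, -0.08851715]), 'joint_vel': array([ 3.18712299e-04,  8.56798935e-04,  3.07891860e-04, -7.56477973e-04,
        5.68367135e-04, -6.54992661e-04,  8.66684809e-06]), 'joint_torque': array([ 1.05590480e-03, -6.23248959e+01,  2.54133926e-02, -3.89897346e+01,
       -6.12934283e-02,  3.97864287e-02,  1.22215311e-04]), 'ee_pos': array([ 0.22517678, -0.58261539,  0.22174482]), 'eef_rot': array([ 9.83046997e-01,  1.83352416e-01, -1.40261429e-04, -6.88134246e-04]), 'ft_force': array([-0.09677599,  0.36793277, -1.21263139]), 'torque': array([ 0.00590857, -0.03811677, -0.02477035]), 'width': 0.08692661244055112}
side [[459.6, 0.0, 321.7], [0.0, 459.6, 240.0], [0.0, 0.0, 1.0]] [[-0.8987, 0.3283, -0.291, 0.3994], [-0.4382, -0.6418, 0.6293, 0.4466], [0.0198, 0.693, 0.7206, 0.6204], [0.0, 0.0, 0.0, 1.0]]
dict_keys(['pixels', 'camera_matrix', 'extrinsics'])
top [[613.2, 0.0, 332.8], [0.0, 613.2, 235.7], [0.0, 0.0, 1.0]] [[-0.0217, 0.9959, -0.0878, 0.5452], [-0.9998, -0.0216, 0.0018, -0.0194], [-0.0001, 0.0878, 0.9961, 1.1337], [0.0, 0.0, 0.0, 1.0]]
dict_keys(['pixels', 'camera_matrix', 'extrinsics'])
wrist [[368.6, 0.0, 325.4], [0.0, 368.6, 239.3], [0.0, 0.0, 1.0]] [[0.3605, 0.9029, 0.2342, 0.2889], [-0.9328, 0.3494, 0.0888, -0.5578], [-0.0017, -0.2505, 0.9681, 0.3849], [0.0, 0.0, 0.0, 1.0]]
dict_keys(['pixels', 'camera_matrix', 'extrinsics'])
```

View pics/top0.png

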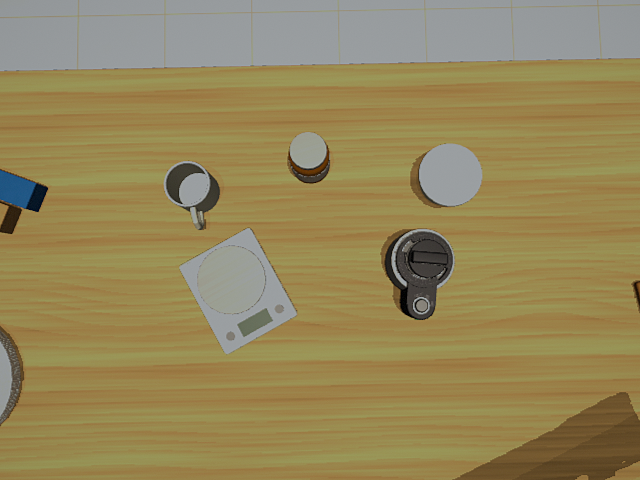

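View pics/side0.png

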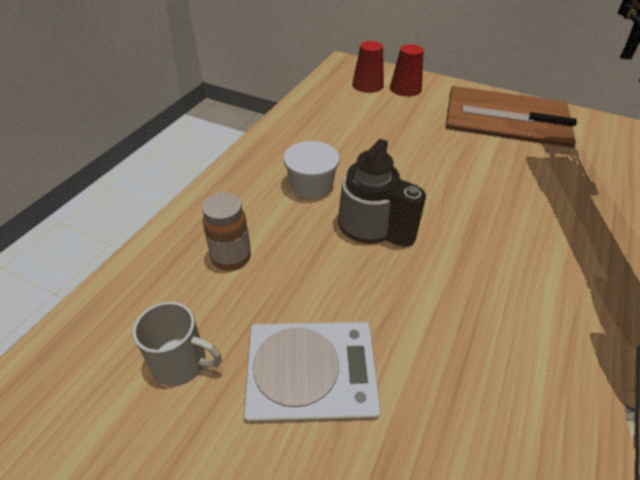

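View pics/wrist0.png

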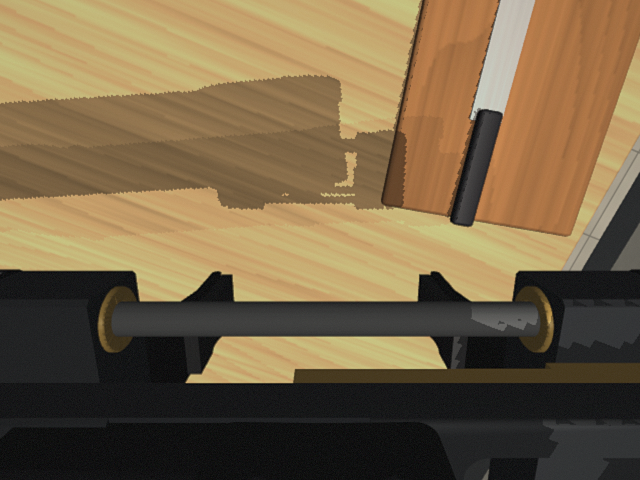

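The top view shows the button at about (421,305), the bar at about (429,258) and the plate at about (231,280). The mug, jar and tub lie further back. I'll zoom in on these.

```bash
cat > h.py <<'E'
import cv2,numpy as np
from scipy.spatial.transform import Rotation as R
def ray(c,uv,z):
    K=c["camera_matrix"];E=c["extrinsics"]
    d=np.linalg.inv(K)@np.array([uv[0],uv[1],1.]); d=E[:3,:3]@np.array([d[0],-d[1],-d[2]])
    o=E[:3,3]; return o+d*(z-o[2])/d[2]
def proj(c,P):
    E=c["extrinsics"];p=E[:3,:3].T@(np.asarray(P,float)-E[:3,3]); p=c["camera_matrix"]@np.array([p[0],-p[1],-p[2]]); return p[:2]/p[2]
E
python3 - <<'E'
import cv2
a=cv2.imread("pics/top0.png")
cv2.imwrite("pics/t_gr.png",cv2.resize(a[215:335,360:480],None,fx=5,fy=5,interpolation=cv2.INTER_CUBIC))
cv2.imwrite("pics/t_sc.png",cv2.resize(a[220:360,170:310],None,fx=4,fy=4,interpolation=cv2.INTER_CUBIC))
a=cv2.imread("pics/side0.png")
cv2.imwrite("pics/s_gr.png",cv2.resize(a[130:250,320:440],None,fx=5,fy=5,interpolation=cv2.INTER_CUBIC))
E
```

```text
(no output)
```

View pics/t_gr.png

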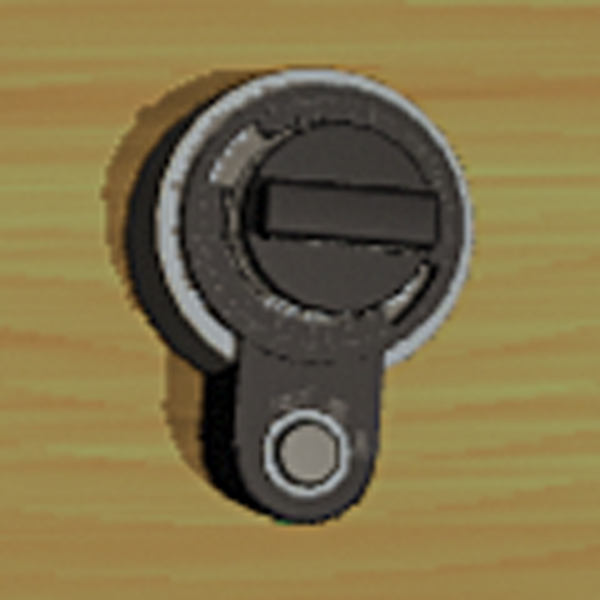

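View pics/t_sc.png

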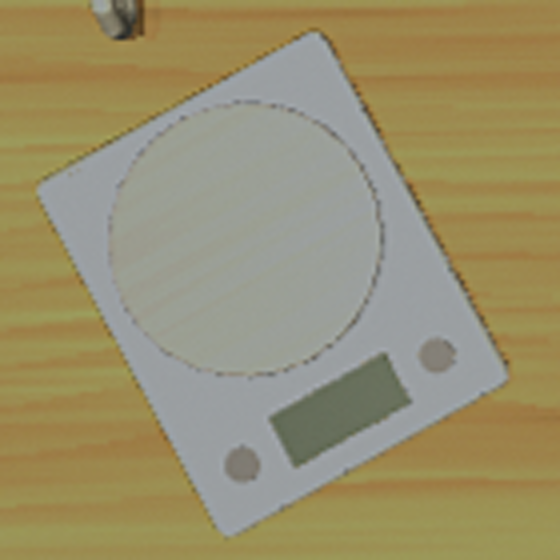

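View pics/s_gr.png

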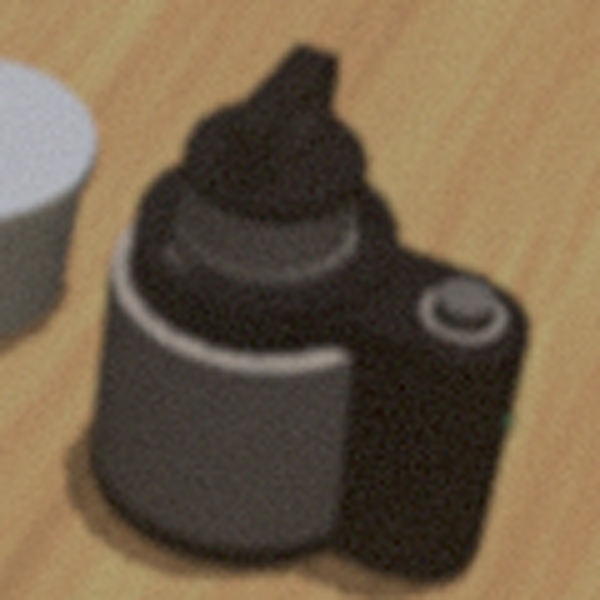

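```bash
python3 - <<'E'
from bench import r
from h import *
t=r.camera("top"); s=r.camera("side")
f=lambda x,y,k,u,v:((x+.5)/k-.5+u,(y+.5)/k-.5+v)
b=ray(t,f(308,452,5,360,215),.123); g=ray(t,f(352,214,5,360,215),.179); col=None
lid=ray(t,f(341,217,5,360,215),.153); hs=ray(t,f(315,225,5,360,215),.1)
p=ray(t,f(246,239,4,170,220),.023)
print("button",b,"grip",g,"lid",lid,"housing",hs,"pan",p)
c=[ray(t,f(x,y,5,360,215),.179) for x,y in [(270,182),(438,193),(435,247),(265,236)]]
print("bar sizes",[np.linalg.norm(c[i]-c[i-1]) for i in range(4)])
d=c[1]-c[0];print("bar dir deg",np.degrees(np.arctan2(d[1],d[0])))
d=g-b;print("button->grip",d,np.linalg.norm(d[:2]),np.degrees(np.arctan2(d[1],d[0])))
e=[ray(t,f(x,y,4,170,220),.023) for x,y in [(109,239),(383,239),(246,101),(246,377)]]
print("plate dia",np.linalg.norm(e[0]-e[1]),np.linalg.norm(e[2]-e[3]))
print("side button",proj(s,b),"seen",f(465,302,5,320,130)," pan in side",proj(s,p), "grip",proj(s,g),"seen",f(310,57,5,320,130))
for nm,px in dict(mug=(188,184),jar=(308,150),tub=(450,175)).items(): print(nm,ray(t,px,{'mug':.095,'jar':.125,'tub':.072}[nm]))
print(R.from_quat(r.read_state()['eef_rot']).as_matrix().round(3))
# refined ellipse of side plate / button
E
```

```text
button [ 0.51714633 -0.16361468  0.123     ] grip [ 0.59208542 -0.17186143  0.179     ] lid [ 0.59247906 -0.17246015  0.153     ] housing [ 0.59252724 -0.17187068  0.1       ] pan [0.567822   0.16393415 0.023     ]
bar sizes [np.float64(0.016936494568531163), np.float64(0.05245779777132399), np.float64(0.016878366171393246), np.float64(0.052998255667373186)]
bar dir deg -94.99729122428732
button->grip [ 0.07493909 -0.00824676  0.056     ] 0.07539149060813412 -6.279911042446184
plate dia 0.12378763434047012 0.12440882569557365
side button [411.45717759 189.32242417] seen (412.6, 190.0)  pan in side [294.17804006 363.94021016] grip [375.32403445 147.0700902 ] seen (381.6, 141.0)
mug [0.73098456 0.22476061 0.095     ]
jar [0.77877648 0.01705547 0.125     ]
tub [ 0.7411027  -0.22915999  0.072     ]
[[ 0.933  0.36  -0.   ]
 [ 0.36  -0.933  0.001]
 [-0.    -0.001 -1.   ]]
```

The checks hold: button to axis is 75 mm (76 given), the plate measures 124 mm across, and the side camera agrees on the button to about 1 px. The grinder's yaw is about −5.5°. Next I'll work out the move to above the button, with the jaws along the grinder's y so the body clears the cup.

```bash
cat >> h.py <<'E'
def go(P,yaw_deg,r=None):
    from bench import r
    s=r.read_state(); M=R.from_quat(s["eef_rot"]).as_matrix(); y=np.radians(yaw_deg)
    T=np.array([[np.cos(y),np.sin(y),0],[np.sin(y),-np.cos(y),0],[0,0,-1.]])
    d=M.T@(np.array(P)-s["ee_pos"]); rv=R.from_matrix(M.T@T).as_rotvec()
    print("t",round(s["time"],2),"pos",s["ee_pos"].round(4),"yaw",np.degrees(np.arctan2(M[1,0],M[0,0])).round(2),"F",s["ft_force"].round(2),"T",s["torque"].round(3),"w",round(s["width"],4))
    print("q",s["joint_positions"].round(2))
    print("shift",d.round(4),"rot",rv.round(4),"deg",np.degrees(rv).round(1))
E
python3 -c "
from h import *
go([.517,-.164,.2],-5.5)"
```

```text
t 0.25 pos [ 0.2252 -0.5828  0.2222] yaw 21.13 F [ 0.36 -0.9  -0.21] T [-0.004  0.003  0.004] w 0.0866
q [ 1.18  0.33 -0.06  1.46  0.02  1.35 -0.09]
shift [ 0.4231 -0.2855  0.0224] rot [-6.000e-04  2.000e-04  4.648e-01] deg [-0.   0.  26.6]
```

Emit:
{"method": "step_arm", "body": {"increments": [[[0.034,-0.023,0.0],[0,0,0.04]],[[0.068,-0.046,0.0],[0,0,0.08]],[[0.102,-0.069,0.0],[0,0,0.12]],[[0.136,-0.092,0.0],[0,0,0.16]],[[0.17,-0.115,0.0],[0,0,0.2]]], "hand": 1, "grip_force": 20}}

```text
time: 0.75
ee_pos: [0.3431, -0.4128, 0.2223]
eef_rot: [0.997, 0.083, -0.0, -0.0]
ft_force: [-0.2, -0.4, -0.1]
width: 0.0553
```

```bash
python3 -c "
from h import *
go([.517,-.164,.2],-5.5)"
```

```text
t 0.75 pos [ 0.3431 -0.4128  0.2223] yaw 9.58 F [-0.22 -0.39 -0.11] T [ 0.07  -0.006 -0.045] w 0.0553
q [ 0.95  0.15 -0.17  1.69  0.03  1.31 -0.63]
shift [ 0.2129 -0.2164  0.0223] rot [-3.000e-04  2.000e-04  2.631e-01] deg [-0.   0.  15.1]
```

Emit:
{"method": "step_arm", "body": {"increments": [[[0.03,-0.03,0.0],[0,0,0.05]],[[0.06,-0.061,0.0],[0,0,0.1]],[[0.09,-0.092,0.0],[0,0,0.15]],[[0.12,-0.122,0.0],[0,0,0.2]],[[0.15,-0.153,0.0],[0,0,0.25]]]}}

```text
time: 1.25
ee_pos: [0.4662, -0.2355, 0.2225]
eef_rot: [0.999, -0.043, 0.0, -0.0]
ft_force: [1.1, -0.7, 0.3]
width: 0.0148
```

```bash
python3 -c "
from h import *
go([.517,-.164,.2],-5.5)"
```

```text
t 1.25 pos [ 0.4662 -0.2355  0.2225] yaw -4.88 F [ 1.08 -0.7   0.31] T [ 0.021 -0.001 -0.028] w 0.0148
q [ 0.69  0.13 -0.34  1.72  0.04  1.31 -1.31]
shift [ 0.0445 -0.0756  0.0225] rot [-0.     -0.0001  0.0108] deg [-0.  -0.   0.6]
```

Emit:
{"method": "step_arm", "body": {"increments": [[[0.022,-0.038,0.01],[0,0,0.005]],[[0.0445,-0.0755,0.022],[0,0,0.011]],[[0.0445,-0.0755,0.022],[0,0,0.011]],[[0.0445,-0.0755,0.052],[0,0,0.011]],[[0.0445,-0.0755,0.052],[0,0,0.011]]]}}

```text
time: 1.75
ee_pos: [0.515, -0.1637, 0.1673]
eef_rot: [0.999, -0.048, -0.003, -0.001]
ft_force: [-0.8, 0.6, -0.1]
width: 0.0004
```

```bash
python3 - <<'E'
from h import *
go([.517,-.164,.125],-5.5)
from bench import r
a=r.camera("top")["pixels"]; b=r.camera("side")["pixels"]
x=cv2.resize(a[205:325,360:480],(400,400));y=cv2.resize(b[120:240,330:450],(400,400))
cv2.imwrite("pics/b1.png",np.hstack([x,y]))
E
```

```text
t 1.75 pos [ 0.515  -0.1637  0.1673] yaw -5.49 F [-0.79  0.65 -0.14] T [-0.038  0.111 -0.015] w 0.0004
q [ 0.58  0.22 -0.4   1.74  0.09  1.21 -1.51]
shift [0.0023 0.0002 0.0423] rot [-0.0011  0.0055  0.0002] deg [-0.1  0.3  0. ]
```

View pics/b1.png

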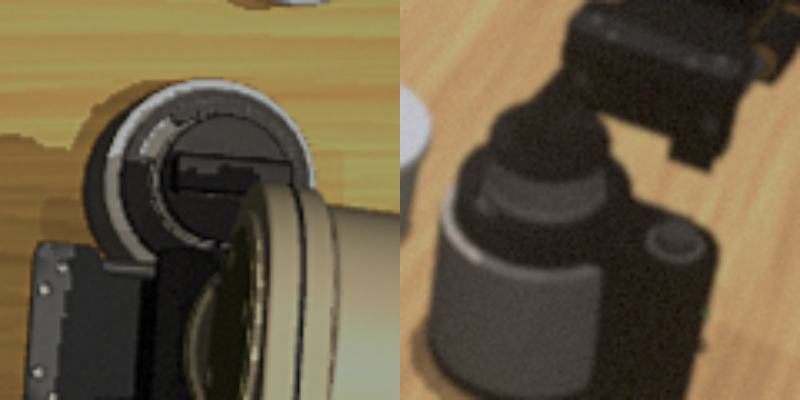

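Side view: the shut fingers hang above the button at about (675,240) in the right pane and clear the cup. I'll descend.

Emit:
{"method": "step_arm", "body": {"increments": [[[0.002,0,0.02],[0,0.005,0]],[[0.002,0,0.036],[0,0.005,0]],[[0.002,0,0.04],[0,0.005,0]],[[0.002,0,0.042],[0,0.005,0]],[[0.002,0,0.042],[0,0.005,0]]]}}

```text
time: 2.35
ee_pos: [0.5189, -0.1649, 0.1297]
eef_rot: [0.999, -0.049, 0.003, 0.0]
ft_force: [-0.1, 0.0, -0.6]
width: 0.0005
```

```bash
python3 -c "
from h import *
go([.517,-.164,.1155],-5.5)"
```

```text
t 2.35 pos [ 0.5189 -0.1649  0.1297] yaw -5.56 F [-0.08  0.02 -0.56] T [0.05  0.002 0.038] w 0.0005
q [ 0.57  0.25 -0.4   1.78  0.11  1.13 -1.53]
shift [-0.002  -0.0007  0.0142] rot [ 0.0001 -0.005  -0.0011] deg [ 0.  -0.3 -0.1]
```

Emit:
{"method": "step_arm", "body": {"increments": [[[-0.002,0,0.003],[0,0,0]],[[-0.002,0,0.005],[0,0,0]],[[-0.002,0,0.007],[0,0,0]],[[-0.002,0,0.009],[0,0,0]],[[-0.002,0,0.011],[0,0,0]]]}}

```text
time: 2.85
ee_pos: [0.5171, -0.1648, 0.1188]
eef_rot: [0.999, -0.049, 0.003, 0.0]
ft_force: [-0.8, -0.1, 2.4]
width: 0.0007
```

```bash
python3 -c "
from h import *
go([.517,-.164,.1155],-5.5)"
```

```text
t 2.85 pos [ 0.5171 -0.1648  0.1188] yaw -5.57 F [-0.81 -0.06  2.37] T [-0.021  0.209  0.011] w 0.0007
q [ 0.57  0.26 -0.4   1.79  0.11  1.1  -1.53]
shift [-0.0002 -0.0008  0.0033] rot [ 0.0003 -0.0053 -0.0011] deg [ 0.  -0.3 -0.1]
```

Contact with about 2–3 N of drag. I'll continue gently to the stop.

Emit:
{"method": "step_arm", "body": {"increments": [[[0,0,0.0015],[0,0,0]],[[0,0,0.0025],[0,0,0]],[[0,0,0.0032],[0,0,0]],[[0,0,0.0037],[0,0,0]]]}}

```text
time: 3.25
ee_pos: [0.5172, -0.1648, 0.1162]
eef_rot: [0.999, -0.049, 0.003, 0.0]
ft_force: [-7.0, 1.9, 18.5]
width: 0.0007
```

```bash
python3 -c "
from h import *
go([.517,-.164,.1155],-5.5)"
```

```text
t 3.25 pos [ 0.5172 -0.1648  0.1162] yaw -5.57 F [-7.04  1.85 18.51] T [ 0.451  1.827 -0.031] w 0.0007
q [ 0.57  0.26 -0.4   1.8   0.11  1.1  -1.53]
shift [-0.0002 -0.0008  0.0007] rot [ 0.0007 -0.0054 -0.0012] deg [ 0.  -0.3 -0.1]
```

Firm stop at 18.5 N with z 0.1162, so it is down about 6.8 mm. I'll lift off, open, turn and move over the cup.

Emit:
{"method": "step_arm", "body": {"increments": [[[0,0,-0.005],[0,0,0]],[[0,0,-0.035],[0,0,0]],[[0,0,-0.075],[0,0,0]],[[0,0,-0.095],[0,0,-0.1]],[[0.02,0,-0.095],[0,0,-0.23]]]}}

```text
time: 3.75
ee_pos: [0.5373, -0.1672, 0.2152]
eef_rot: [0.998, 0.068, 0.005, 0.002]
ft_force: [0.3, -0.1, -0.0]
width: 0.0004
```

```bash
python3 - <<'E'
from h import *
go([.5923,-.172,.21],84.5)
from bench import r
t=r.camera("top");s=r.camera("side")
a=t["pixels"]; b=s["pixels"]
x=cv2.resize(a[205:325,360:480],(400,400));y=cv2.resize(b[120:240,330:450],(400,400))
cv2.imwrite("pics/b2.png",np.hstack([x,y]))
E
```

```text
t 3.75 pos [ 0.5373 -0.1672  0.2152] yaw 7.8 F [ 0.35 -0.11 -0.04] T [-0.023 -0.012 -0.047] w 0.0004
q [ 0.59  0.22 -0.42  1.63  0.1   1.3  -1.29]
shift [0.0538 0.0122 0.0058] rot [ 0.0107 -0.0047 -1.3387] deg [  0.6  -0.3 -76.7]
```

View pics/b2.png

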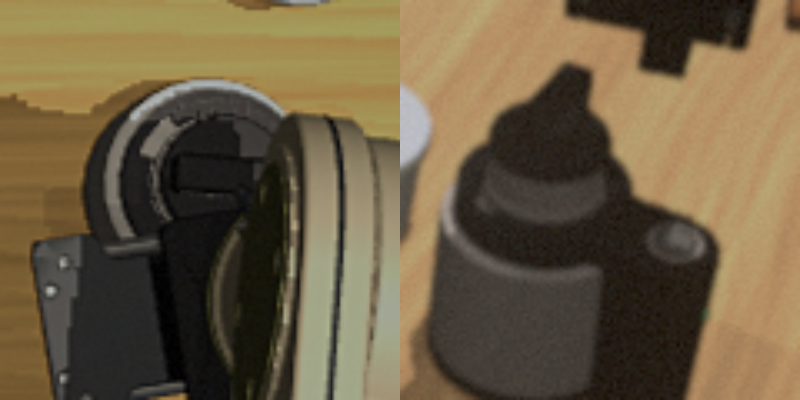

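The button at about (675,240) in the right pane now sits nearly flush, and nothing else has moved. Next I'll turn above the cup with the hand opening.

Emit:
{"method": "step_arm", "body": {"increments": [[[0.01,0.002,0],[0,0,-0.14]],[[0.02,0.004,0],[0,0,-0.28]],[[0.03,0.006,0],[0,0,-0.42]],[[0.04,0.009,0],[0,0,-0.56]],[[0.05,0.011,0],[0,0,-0.7]]], "hand": -1}}

```text
time: 4.35
ee_pos: [0.5889, -0.1707, 0.2113]
eef_rot: [0.913, 0.408, 0.003, 0.001]
ft_force: [0.2, 0.2, -0.2]
width: 0.0326
```

```bash
python3 -c "
from h import *
go([.5923,-.172,.21],84.5)"
```

```text
t 4.35 pos [ 0.5889 -0.1707  0.2113] yaw 48.14 F [ 0.23  0.15 -0.15] T [-0.036 -0.023 -0.021] w 0.0326
q [ 0.6   0.35 -0.5   1.49  0.17  1.33 -0.64]
shift [0.0013 0.0034 0.0014] rot [ 0.0057 -0.0018 -0.6345] deg [  0.3  -0.1 -36.4]
```

Emit:
{"method": "step_arm", "body": {"increments": [[[0.001,0.003,0],[0,0,-0.14]],[[0.001,0.003,0],[0,0,-0.28]],[[0.001,0.003,0],[0,0,-0.42]],[[0.001,0.003,0],[0.003,-0.001,-0.55]],[[0.001,0.003,0],[0.005,-0.002,-0.634]]]}}

```text
time: 4.85
ee_pos: [0.5912, -0.1718, 0.2106]
eef_rot: [0.739, 0.673, -0.0, -0.0]
ft_force: [-0.4, 0.4, 0.2]
width: 0.0727
```

```bash
python3 -c "
from h import *
go([.5923,-.172,.18],84.5)"
```

```text
t 4.85 pos [ 0.5912 -0.1718  0.2106] yaw 84.65 F [-0.43  0.43  0.2 ] T [-0.012 -0.13  -0.02 ] w 0.0727
q [ 0.67  0.38 -0.6   1.48  0.22  1.35 -0.03]
shift [-0.0001  0.0012  0.0306] rot [-0.0009  0.      0.0025] deg [-0.1  0.   0.1]
```

Emit:
{"method": "step_arm", "body": {"increments": [[[0,0.001,0.01],[0,0,0]],[[0,0.001,0.02],[0,0,0]],[[0,0.001,0.03],[0,0,0]],[[0,0.001,0.03],[0,0,0]]]}}

```text
time: 5.25
ee_pos: [0.591, -0.1717, 0.1782]
eef_rot: [0.74, 0.673, -0.001, -0.002]
ft_force: [0.3, 0.1, -0.4]
width: 0.0866
```

```bash
python3 - <<'E'
from h import *
go([.5923,-.172,.157],84.5)
from bench import r
t=r.camera("wrist");s=r.camera("side")
c=[proj(t,p) for p in [(.5923,-.172,.179),(.5923,-.172,.153)]];print(c)
cv2.imwrite("pics/w3.png",t["pixels"])
cv2.imwrite("pics/s3.png",cv2.resize(s["pixels"][100:250,310:460],(600,600)))
E
```

```text
t 5.25 pos [ 0.591  -0.1717  0.1782] yaw 84.56 F [ 0.34  0.11 -0.4 ] T [-0.009 -0.059  0.02 ] w 0.0866
q [ 0.67  0.4  -0.59  1.52  0.23  1.29 -0.05]
shift [-0.0002  0.0014  0.0211] rot [-0.0043 -0.0005  0.001 ] deg [-0.2 -0.   0.1]
[array([328.39483447, 294.57380655]), array([328.18882139, 275.59656263])]
```

View pics/w3.png

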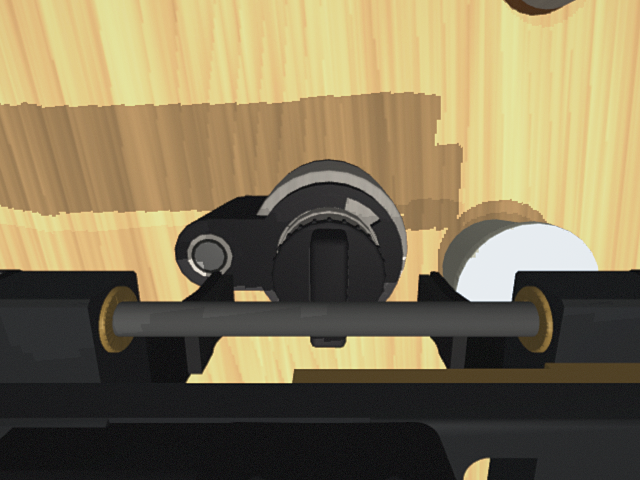

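View pics/s3.png

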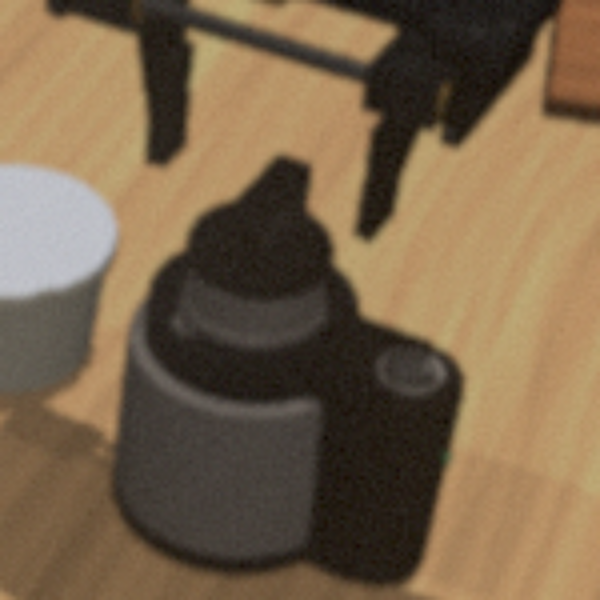

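The bar sits mid-jaw (column about 329) and parallel to the pads. I'll descend to z = 0.157 and close.

Emit:
{"method": "step_arm", "body": {"increments": [[[0,0.001,0.007],[-0.004,0,0]],[[0,0.001,0.014],[-0.004,0,0]],[[0,0.001,0.0205],[-0.004,0,0]],[[0,0.001,0.021],[-0.004,0,0]]]}}

```text
time: 5.75
ee_pos: [0.5923, -0.1718, 0.1579]
eef_rot: [0.74, 0.673, 0.0, 0.0]
ft_force: [-0.7, 1.1, -0.1]
width: 0.087
```

```bash
python3 -c "
from h import *
go([.5923,-.172,.157],84.5)"
```

```text
t 5.75 pos [ 0.5923 -0.1718  0.1579] yaw 84.59 F [-0.73  1.06 -0.08] T [-0.03  -0.097  0.012] w 0.087
q [ 0.67  0.42 -0.59  1.54  0.24  1.25 -0.05]
shift [-0.0002 -0.      0.0009] rot [ 0.0007 -0.0005  0.0017] deg [ 0.  -0.   0.1]
```

Emit:
{"method": "step_arm", "body": {"increments": [[[0,0,0],[0,0,0]],[[0,0,0],[0,0,0]],[[0,0,0],[0,0,0]],[[0,0,0],[0,0,0]],[[0,0,0],[0,0,0]]], "hand": 0.55, "grip_force": 10}}

```text
time: 6.25
ee_pos: [0.5924, -0.1718, 0.1581]
eef_rot: [0.74, 0.673, 0.0, 0.0]
ft_force: [-0.3, 0.1, -1.1]
width: 0.055
```

```bash
python3 -c "
from h import *
go([.5923,-.172,.157],84.5)"
```

```text
t 6.25 pos [ 0.5924 -0.1718  0.1581] yaw 84.59 F [-0.31  0.05 -1.11] T [-0.001 -0.07   0.011] w 0.055
q [ 0.67  0.42 -0.59  1.54  0.24  1.25 -0.05]
shift [-0.0002 -0.0001  0.0011] rot [ 0.001  -0.0004  0.0016] deg [ 0.1 -0.   0.1]
```

Emit:
{"method": "step_arm", "body": {"increments": [[[0,0,0.001],[0,0,0]],[[0,0,0.001],[0,0,0]],[[0,0,0.001],[0,0,0]],[[0,0,0.001],[0,0,0]],[[0,0,0.001],[0,0,0]]], "hand": 1, "grip_force": 10}}

```text
time: 6.75
ee_pos: [0.5925, -0.1719, 0.1571]
eef_rot: [0.74, 0.673, 0.001, 0.0]
ft_force: [1.4, -1.6, 0.6]
width: 0.0177
```

Emit:
{"method": "step_arm", "body": {"increments": [[[0,0,0],[0,0,0]],[[0,0,0],[0,0,0]],[[0,0,0],[0,0,0]]]}}

```text
time: 7.05
ee_pos: [0.5924, -0.1718, 0.1571]
eef_rot: [0.74, 0.673, 0.001, 0.0]
ft_force: [0.6, -1.0, -0.6]
width: 0.0179
```

```bash
python3 -c "
from h import *
go([.5923,-.172,.157],84.5)"
```

```text
t 7.05 pos [ 0.5924 -0.1718  0.1571] yaw 84.59 F [ 0.6  -0.95 -0.64] T [ 0.016 -0.09  -0.043] w 0.0179
q [ 0.67  0.42 -0.59  1.54  0.24  1.25 -0.05]
shift [-0.0002 -0.0001  0.0001] rot [ 0.0011 -0.0004  0.0015] deg [ 0.1 -0.   0.1]
```

Gripped at 17.9 mm with almost no side force. I'll go to full grip, then push down, aiming for about 12 N.

Emit:
{"method": "step_arm", "body": {"increments": [[[0,0,0],[0,0,0]],[[0,0,0.001],[0,0,0]],[[0,0,0.002],[0,0,0]],[[0,0,0.003],[0,0,0]],[[0,0,0.004],[0,0,0]]], "grip_force": 60}}

```text
time: 7.55
ee_pos: [0.5926, -0.1718, 0.1542]
eef_rot: [0.74, 0.673, 0.001, 0.001]
ft_force: [-4.3, 0.5, 10.2]
width: 0.0178
```

```bash
python3 -c "
from h import *
go([.5923,-.172,.153],84.5)"
```

```text
t 7.55 pos [ 0.5926 -0.1718  0.1542] yaw 84.59 F [-4.35  0.49 10.23] T [ 0.141  0.948 -0.017] w 0.0178
q [ 0.66  0.42 -0.59  1.55  0.24  1.24 -0.05]
shift [-0.0002 -0.0003  0.0012] rot [0.0017 0.     0.0016] deg [0.1 0.  0.1]
```

Emit:
{"method": "step_arm", "body": {"increments": [[[0,0,0.0018],[0,0,0]],[[0,0,0.0022],[0,0,0]],[[0,0,0.0022],[0,0,0]]]}}

```text
time: 7.85
ee_pos: [0.5927, -0.1718, 0.1533]
eef_rot: [0.74, 0.673, 0.001, 0.001]
ft_force: [-5.4, 0.8, 11.3]
width: 0.0175
```

```bash
python3 -c "
from h import *
go([.5923,-.172,.153],84.5)"
```

```text
t 7.85 pos [ 0.5927 -0.1718  0.1533] yaw 84.59 F [-5.41  0.82 11.26] T [ 0.234  1.303 -0.039] w 0.0175
q [ 0.66  0.42 -0.59  1.55  0.24  1.24 -0.06]
shift [-0.0002 -0.0004  0.0003] rot [0.0022 0.0006 0.0015] deg [0.1 0.  0.1]
```

Emit:
{"method": "step_arm", "body": {"increments": [[[0,-0.0003,0.0013],[0,0,-0.05]],[[0,-0.0003,0.0013],[0,0,-0.1]],[[0,-0.0003,0.0013],[0,0,-0.15]]]}}

```text
time: 8.15
ee_pos: [0.5933, -0.1718, 0.1537]
eef_rot: [0.686, 0.727, 0.001, 0.002]
ft_force: [-1.2, 1.9, 10.7]
width: 0.0177
```

```bash
python3 -c "
from h import *
go([.5923,-.172,.153],172)"
```

```text
t 8.15 pos [ 0.5933 -0.1718  0.1537] yaw 93.29 F [-1.23  1.87 10.74] T [ 0.142  0.36  -0.076] w 0.0177
q [ 0.68  0.43 -0.61  1.55  0.25  1.24  0.09]
shift [-0.0002 -0.001   0.0007] rot [ 0.0025  0.0045 -1.3737] deg [  0.1   0.3 -78.7]
```

Emit:
{"method": "step_arm", "body": {"increments": [[[0,-0.0006,0.0015],[0.002,0.004,-0.07]],[[0,-0.0006,0.0016],[0.002,0.004,-0.14]],[[0,-0.0006,0.0016],[0.002,0.004,-0.21]],[[0,-0.0006,0.0016],[0.002,0.004,-0.28]],[[0,-0.0006,0.0016],[0.002,0.004,-0.35]]]}}

```text
time: 8.65
ee_pos: [0.5933, -0.1721, 0.1537]
eef_rot: [0.548, 0.836, 0.001, 0.001]
ft_force: [-2.7, -0.7, 10.4]
width: 0.0177
```

```bash
python3 -c "
from h import *
go([.5925,-.172,.153],172)"
```

```text
t 8.65 pos [ 0.5933 -0.1721  0.1537] yaw 113.49 F [-2.73 -0.66 10.39] T [-0.002  0.628 -0.199] w 0.0177
q [ 0.73  0.44 -0.67  1.54  0.28  1.25  0.42]
shift [ 0.0004 -0.0007  0.0007] rot [ 0.0029  0.0023 -1.0212] deg [  0.2   0.1 -58.5]
```

Emit:
{"method": "step_arm", "body": {"increments": [[[0.0003,-0.0006,0.0015],[0.002,0.002,-0.07]],[[0.0003,-0.0006,0.0016],[0.002,0.002,-0.14]],[[0.0003,-0.0006,0.0016],[0.002,0.002,-0.21]],[[0.0003,-0.0006,0.0016],[0.002,0.002,-0.28]],[[0.0003,-0.0006,0.0016],[0.002,0.002,-0.35]]]}}

```text
time: 9.15
ee_pos: [0.5929, -0.1726, 0.1535]
eef_rot: [0.393, 0.919, 0.0, 0.001]
ft_force: [-3.8, -1.3, 10.6]
width: 0.0177
```

```bash
python3 -c "
from h import *
go([.5925,-.172,.153],172)"
```

```text
t 9.15 pos [ 0.5929 -0.1726  0.1535] yaw 133.67 F [-3.78 -1.3  10.63] T [-0.192  0.927 -0.249] w 0.0177
q [ 0.77  0.46 -0.73  1.54  0.32  1.26  0.75]
shift [0.0007 0.0002 0.0005] rot [ 0.0009  0.0015 -0.669 ] deg [  0.    0.1 -38.3]
```

Turned 49° freely. Now slower, toward the stop.

Emit:
{"method": "step_arm", "body": {"increments": [[[0.0005,0.0002,0.0015],[0.001,0.001,-0.04]],[[0.0005,0.0002,0.0015],[0.001,0.001,-0.08]],[[0.0005,0.0002,0.0015],[0.001,0.001,-0.12]],[[0.0005,0.0002,0.0015],[0.001,0.001,-0.16]]]}}

```text
time: 9.55
ee_pos: [0.5927, -0.1729, 0.1534]
eef_rot: [0.318, 0.948, -0.001, 0.001]
ft_force: [-5.3, -1.6, 11.7]
width: 0.0174
```

```bash
python3 -c "
from h import *
go([.5925,-.172,.153],172)"
```

```text
t 9.55 pos [ 0.5927 -0.1729  0.1534] yaw 142.87 F [-5.33 -1.63 11.74] T [-0.226  1.052 -0.222] w 0.0174
q [ 0.79  0.47 -0.76  1.54  0.33  1.27  0.9 ]
shift [0.0007 0.0006 0.0004] rot [-0.001   0.0013 -0.5084] deg [ -0.1   0.1 -29.1]
```

Emit:
{"method": "step_arm", "body": {"increments": [[[0.0005,0.0006,0.0014],[0,0.001,-0.035]],[[0.0005,0.0006,0.0014],[0,0.001,-0.07]],[[0.0005,0.0006,0.0014],[0,0.001,-0.105]],[[0.0005,0.0006,0.0014],[0,0.001,-0.14]]]}}

```text
time: 9.95
ee_pos: [0.5926, -0.173, 0.1533]
eef_rot: [0.251, 0.968, -0.001, 0.0]
ft_force: [-4.7, -2.1, 10.0]
width: 0.0176
```

```bash
python3 -c "
from h import *
go([.5925,-.172,.153],172)"
```

```text
t 9.95 pos [ 0.5926 -0.173   0.1533] yaw 150.91 F [-4.7  -2.07  9.99] T [-0.274  1.116 -0.228] w 0.0176
q [ 0.81  0.47 -0.79  1.54  0.35  1.27  1.03]
shift [0.0006 0.0008 0.0003] rot [-0.0023  0.001  -0.3681] deg [ -0.1   0.1 -21.1]
```

Emit:
{"method": "step_arm", "body": {"increments": [[[0.0005,0.0007,0.0015],[-0.001,0.001,-0.035]],[[0.0005,0.0007,0.0015],[-0.001,0.001,-0.07]],[[0.0005,0.0007,0.0015],[-0.001,0.001,-0.105]]]}}

```text
time: 10.25
ee_pos: [0.5926, -0.1731, 0.1532]
eef_rot: [0.2, 0.98, -0.001, 0.0]
ft_force: [-5.6, -1.1, 11.0]
width: 0.0176
```

```bash
python3 -c "
from h import *
go([.5925,-.172,.153],172)"
```

```text
t 10.25 pos [ 0.5926 -0.1731  0.1532] yaw 156.94 F [-5.63 -1.13 11.05] T [-0.272  1.145 -0.182] w 0.0176
q [ 0.82  0.48 -0.81  1.54  0.36  1.27  1.13]
shift [0.0005 0.001  0.0002] rot [-0.0028  0.001  -0.2628] deg [ -0.2   0.1 -15.1]
```

Emit:
{"method": "step_arm", "body": {"increments": [[[0.0005,0.0007,0.0015],[-0.001,0.001,-0.03]],[[0.0005,0.0007,0.0015],[-0.001,0.001,-0.06]],[[0.0005,0.0007,0.0015],[-0.001,0.001,-0.09]]]}}

```text
time: 10.55
ee_pos: [0.5925, -0.1732, 0.1531]
eef_rot: [0.156, 0.988, -0.002, 0.0]
ft_force: [-5.6, -0.9, 11.6]
width: 0.0177
```

```bash
python3 -c "
from h import *
go([.5925,-.172,.153],172)"
```

```text
t 10.55 pos [ 0.5925 -0.1732  0.1531] yaw 162.1 F [-5.64 -0.95 11.59] T [-0.174  1.179 -0.388] w 0.0177
q [ 0.83  0.49 -0.82  1.54  0.37  1.28  1.22]
shift [0.0004 0.0011 0.0001] rot [-0.0031  0.001  -0.1728] deg [-0.2  0.1 -9.9]
```

Torque is beginning to rise at 77.5°. Small steps now.

Emit:
{"method": "step_arm", "body": {"increments": [[[0.0003,0.0007,0.0014],[-0.001,0.001,-0.02]],[[0.0003,0.0007,0.0014],[-0.001,0.001,-0.04]]]}}

```text
time: 10.75
ee_pos: [0.5921, -0.1729, 0.153]
eef_rot: [0.136, 0.991, -0.002, -0.0]
ft_force: [-7.2, 1.1, 13.0]
width: 0.0172
```

```bash
python3 -c "
from h import *
go([.5925,-.172,.153],172)"
```

```text
t 10.75 pos [ 0.5921 -0.1729  0.153 ] yaw 164.36 F [-7.17  1.07 13.  ] T [ 0.09   1.926 -0.614] w 0.0172
q [ 0.83  0.49 -0.83  1.54  0.37  1.28  1.25]
shift [-0.0002  0.001  -0.    ] rot [-0.0032 -0.0004 -0.1333] deg [-0.2 -0.  -7.6]
```

Emit:
{"method": "step_arm", "body": {"increments": [[[0.0003,0.0003,0.0014],[-0.001,0,-0.025]],[[0.0003,0.0003,0.0014],[-0.001,0,-0.045]]]}}

```text
time: 10.95
ee_pos: [0.5917, -0.1728, 0.153]
eef_rot: [0.114, 0.993, -0.001, -0.0]
ft_force: [-6.7, 2.1, 12.7]
width: 0.0172
```

```bash
python3 - <<'E'
from h import *
go([.5925,-.172,.153],172)
from bench import r
t=r.camera("wrist");s=r.camera("side")
cv2.imwrite("pics/w4.png",t["pixels"])
cv2.imwrite("pics/s4.png",cv2.resize(s["pixels"][100:250,310:460],(600,600)))
E
```

```text
t 10.95 pos [ 0.5917 -0.1728  0.153 ] yaw 166.88 F [-6.75  2.13 12.74] T [ 0.365  1.431 -1.178] w 0.0172
q [ 0.84  0.49 -0.84  1.54  0.38  1.28  1.29]
shift [-0.0006  0.001   0.    ] rot [-0.0028 -0.0003 -0.0893] deg [-0.2 -0.  -5.1]
```

View pics/w4.png

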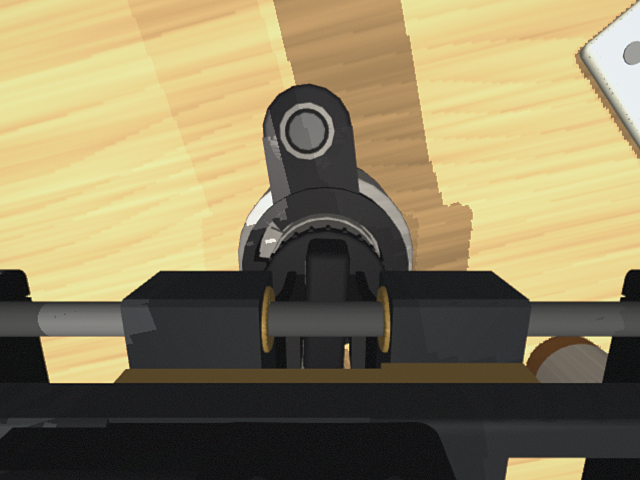

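View pics/s4.png

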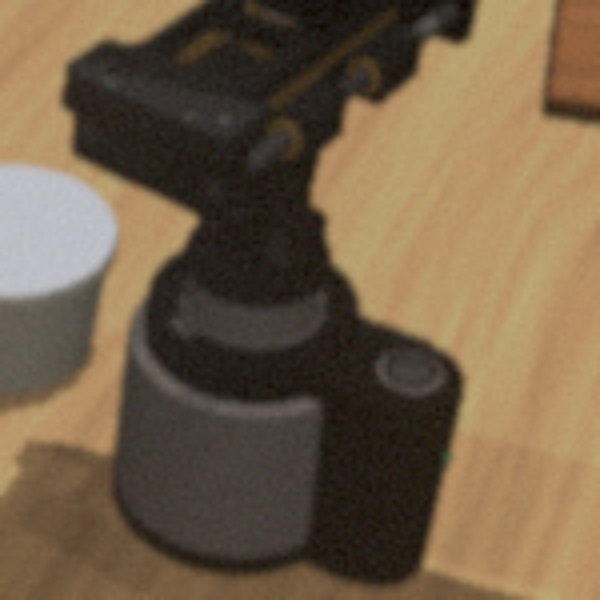

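The stop is felt at 1.18 Nm near 80° of turn, and the bar stays square in the pads. I'll lift straight up slowly, keeping a light twist against the stop.

Emit:
{"method": "step_arm", "body": {"increments": [[[0,0,0.001],[0,0,-0.012]],[[0,0,-0.001],[0,0,-0.01]],[[0,0,-0.003],[0,0,-0.01]],[[0,0,-0.006],[0,0,-0.01]],[[0,0,-0.008],[0,0,-0.01]]]}}

```text
time: 11.55
ee_pos: [0.5908, -0.1729, 0.1595]
eef_rot: [0.11, 0.994, -0.001, -0.002]
ft_force: [1.8, 0.3, -22.6]
width: 0.0179
```

```bash
python3 -c "
from h import *
go([.5923,-.172,.19],166)"
```

```text
t 11.55 pos [ 0.5908 -0.1729  0.1595] yaw 167.4 F [  1.83   0.28 -22.56] T [ 0.27  -0.766 -1.317] w 0.0179
q [ 0.84  0.48 -0.84  1.53  0.37  1.29  1.31]
shift [-0.0012  0.0011 -0.0305] rot [-0.0023 -0.0028  0.0244] deg [-0.1 -0.2  1.4]
```

Emit:
{"method": "step_arm", "body": {"increments": [[[0,0,-0.001],[0,0,0.005]],[[0,0,-0.001],[0,0,0.01]]]}}

```text
time: 11.75
ee_pos: [0.5908, -0.1729, 0.1602]
eef_rot: [0.115, 0.993, -0.001, -0.002]
ft_force: [1.9, 0.3, -13.2]
width: 0.0176
```

```bash
python3 - <<'E'
from h import *
go([.5923,-.172,.19],166)
from bench import r
t=r.camera("wrist");s=r.camera("side")
cv2.imwrite("pics/w5.png",t["pixels"])
cv2.imwrite("pics/s5.png",cv2.resize(s["pixels"][100:250,310:460],(600,600)))
E
```

```text
t 11.75 pos [ 0.5908 -0.1729  0.1602] yaw 166.8 F [  1.88   0.27 -13.24] T [ 0.191 -0.645 -1.1  ] w 0.0176
q [ 0.84  0.48 -0.84  1.53  0.37  1.3   1.3 ]
shift [-0.0012  0.0011 -0.0298] rot [-0.0022 -0.003   0.014 ] deg [-0.1 -0.2  0.8]
```

View pics/w5.png

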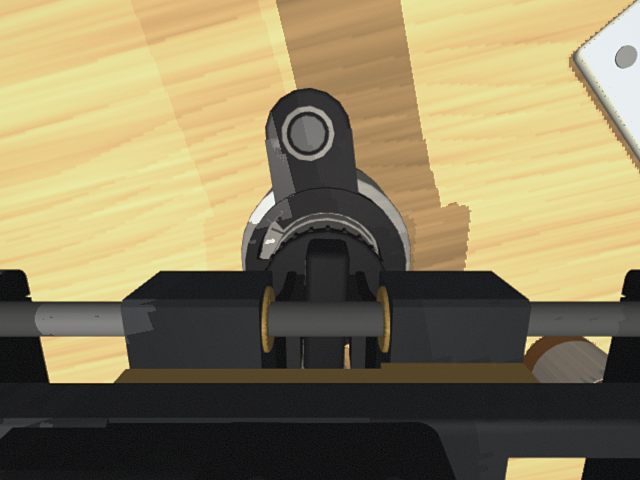

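View pics/s5.png

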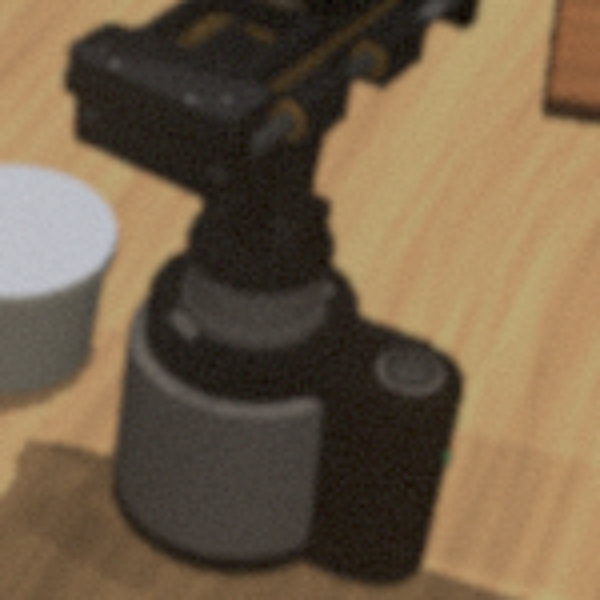

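The cup has visibly risen (lid edge about 12 zoomed px higher), so the resistance is friction at the stop. I'll ease the twist and lift slowly.

Emit:
{"method": "step_arm", "body": {"increments": [[[0,0,-0.0015],[0,0.0,0.012]],[[0,0,-0.003],[0,0.0,0.02]],[[0,0,-0.005],[0,0.0,0.022]]]}}

```text
time: 12.15
ee_pos: [0.5908, -0.173, 0.1657]
eef_rot: [0.126, 0.992, -0.001, -0.002]
ft_force: [0.8, -0.9, -9.5]
width: 0.0174
```

```bash
python3 -c "
from h import *
go([.5923,-.172,.19],166)"
```

```text
t 12.15 pos [ 0.5908 -0.173   0.1657] yaw 165.56 F [ 0.77 -0.85 -9.52] T [-0.111 -0.256 -0.447] w 0.0174
q [ 0.84  0.48 -0.84  1.53  0.36  1.3   1.28]
shift [-0.0011  0.0012 -0.0243] rot [-0.0029 -0.0028 -0.0077] deg [-0.2 -0.2 -0.4]
```

Emit:
{"method": "step_arm", "body": {"increments": [[[0,0,-0.003],[0,0,0.008]],[[0,0,-0.008],[0,0,0.012]],[[0,0,-0.013],[0,0,0.012]],[[0,0,-0.018],[0,0,0.012]]]}}

```text
time: 12.55
ee_pos: [0.5912, -0.1728, 0.185]
eef_rot: [0.131, 0.991, -0.001, -0.001]
ft_force: [0.2, -0.3, -2.4]
width: 0.0177
```

```bash
python3 -c "
from h import *
go([.5923,-.172,.22],166)"
```

```text
t 12.55 pos [ 0.5912 -0.1728  0.185 ] yaw 164.89 F [ 0.17 -0.34 -2.43] T [ 0.073 -0.118  0.031] w 0.0177
q [ 0.84  0.46 -0.84  1.5   0.35  1.34  1.28]
shift [-0.0008  0.001  -0.0351] rot [-0.0031 -0.0015 -0.0193] deg [-0.2 -0.1 -1.1]
```

Free, with about 0.25 kg hanging. Up to clear the collar.

Emit:
{"method": "step_arm", "body": {"increments": [[[0,0,-0.01],[0,0,0]],[[0,0,-0.025],[0,0,0]],[[0,0,-0.04],[0,0,0]],[[0,0,-0.05],[0,0,0]],[[0,0,-0.05],[0,0,0]]]}}

```text
time: 13.05
ee_pos: [0.5922, -0.1727, 0.2371]
eef_rot: [0.131, 0.991, -0.002, 0.0]
ft_force: [0.4, 0.6, -2.7]
width: 0.0177
```

```bash
python3 - <<'E'
from h import *
go([.568,.164,.235],165)
from bench import r
t=r.camera("top");s=r.camera("side")
cv2.imwrite("pics/s6.png",s["pixels"]); cv2.imwrite("pics/t6.png",t["pixels"])
E
```

```text
t 13.05 pos [ 0.5922 -0.1727  0.2371] yaw 164.9 F [ 0.42  0.65 -2.72] T [ 0.101 -0.168  0.019] w 0.0177
q [ 0.84  0.43 -0.85  1.43  0.33  1.43  1.3 ]
shift [0.1111 0.3187 0.0009] rot [-0.0031  0.0014 -0.0018] deg [-0.2  0.1 -0.1]
```

View pics/s6.png

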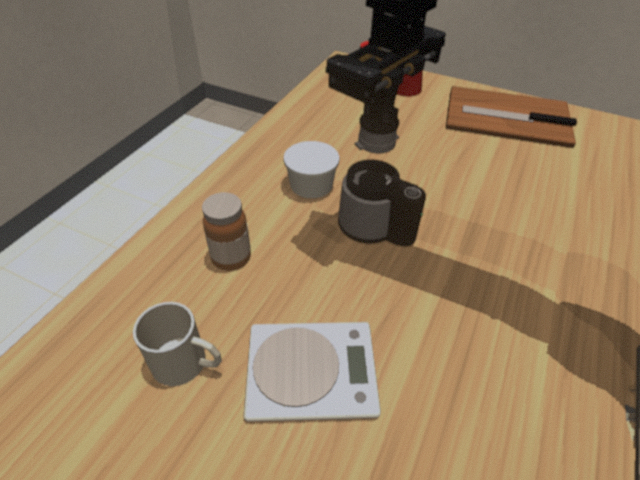

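View pics/t6.png

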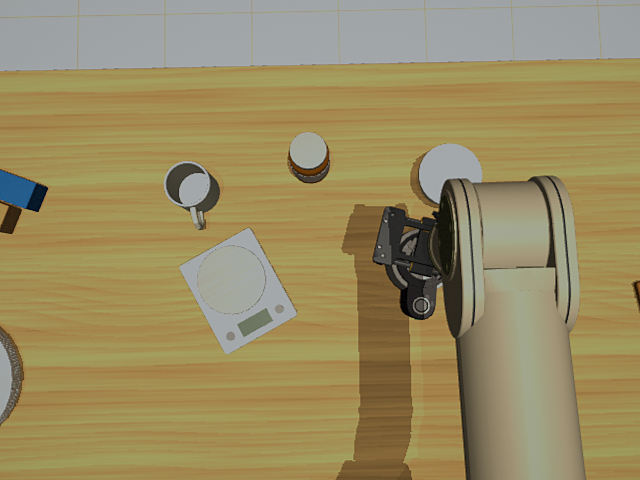

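The side view shows the cup held upright above the empty collar at about (377,135). The button is still down and the bystanders are unmoved. Now across to the scale.

Emit:
{"method": "step_arm", "body": {"increments": [[[0.006,0.018,0],[0,0,0]],[[0.017,0.048,0],[0,0,0]],[[0.029,0.083,0],[0,0,0]],[[0.041,0.118,0],[0,0,0]],[[0.053,0.153,0],[0,0,0]]]}}

```text
time: 13.65
ee_pos: [0.5792, -0.009, 0.2338]
eef_rot: [0.131, 0.991, -0.001, -0.001]
ft_force: [-0.3, 0.0, -1.9]
width: 0.0176
```

```bash
python3 -c "
from h import *
go([.568,.164,.235],165)"
```

```text
t 13.65 pos [ 0.5792 -0.009   0.2338] yaw 164.92 F [-0.33  0.03 -1.87] T [ 0.088 -0.158 -0.004] w 0.0176
q [ 0.67  0.36 -0.93  1.53  0.29  1.4   1.03]
shift [ 0.0558  0.1642 -0.0016] rot [-0.0033 -0.0024 -0.0014] deg [-0.2 -0.1 -0.1]
```

Emit:
{"method": "step_arm", "body": {"increments": [[[0.013,0.037,0],[0,0,0]],[[0.026,0.076,0],[0,0,0]],[[0.039,0.115,0],[-0.002,-0.001,0]],[[0.05,0.148,-0.001],[-0.003,-0.002,0]],[[0.0555,0.164,-0.001],[-0.003,-0.002,0]]]}}

```text
time: 14.15
ee_pos: [0.5663, 0.1686, 0.2341]
eef_rot: [0.129, 0.992, 0.001, -0.001]
ft_force: [0.4, -0.1, -1.9]
width: 0.0175
```

Emit:
{"method": "step_arm", "body": {"increments": [[[0,0,0],[0,0,0]]]}}

```text
time: 14.25
ee_pos: [0.5648, 0.172, 0.2336]
eef_rot: [0.126, 0.992, 0.001, -0.001]
ft_force: [0.2, 0.1, -1.4]
width: 0.0174
```

```bash
python3 - <<'E'
from h import *
go([.568,.164,.09],165)
from bench import r
s=r.camera("side");w=r.camera("top")
st=r.read_state();P=st["ee_pos"]
print("cup bottom pred px",proj(s,[P[0],P[1],P[2]-.05]), "lid top",proj(s,[P[0],P[1],P[2]-.004]))
cv2.imwrite("pics/s7.png",s["pixels"])
cv2.imwrite("pics/s7z.png",cv2.resize(s["pixels"][150:430,200:400],(571,800))[:600] )
cv2.imwrite("pics/t7.png",w["pixels"])
E
```

```text
t 14.25 pos [0.5648 0.172  0.2336] yaw 165.49 F [ 0.17  0.06 -1.39] T [ 0.064 -0.125 -0.007] w 0.0174
q [ 0.38  0.41 -0.97  1.5   0.33  1.41  0.71]
shift [-0.0055 -0.0071  0.1436] rot [ 0.0015 -0.003   0.0085] deg [ 0.1 -0.2  0.5]
cup bottom pred px [290.59613871 299.81860067] lid top [289.38599161 274.72153976]
```

View pics/s7.png

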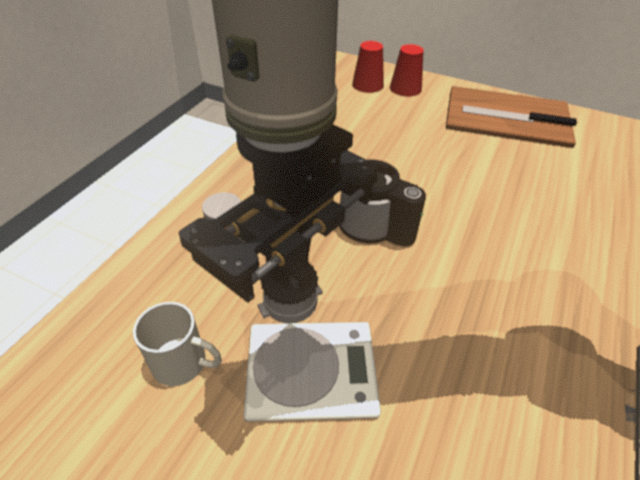

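The cup hangs upright beside and above the plate, and the foot's predicted centre (291,300) agrees with the image. Cross-check of the plate from the side camera:

```bash
python3 - <<'E'
from h import *
from bench import r
s=r.camera("side")
print(ray(s,(296.5,366),.023))
# predicted rim box for top-camera estimate
a=np.linspace(0,6.28,90);q=np.array([proj(s,[.5678+.062*np.cos(t),.1639+.062*np.sin(t),.023]) for t in a]);print(q.min(0),q.max(0))
go([.568,.164,.085],165)
E
```

```text
[0.56332825 0.16530012 0.023     ]
[250.5217081  327.00522533] [337.51557814 406.0238943 ]
t 14.4 pos [0.5662 0.1678 0.2336] yaw 165.19 F [ 0.07 -0.14 -2.52] T [ 0.032 -0.16  -0.007] w 0.0176
q [ 0.38  0.41 -0.97  1.5   0.33  1.41  0.71]
shift [-0.0031 -0.0031  0.1486] rot [-0.0001 -0.0022  0.0034] deg [-0.  -0.1  0.2]
```

The two cameras agree within 4 mm. Descending.

Emit:
{"method": "step_arm", "body": {"increments": [[[-0.002,-0.003,0.025],[0,-0.002,0]],[[-0.002,-0.003,0.055],[0,-0.002,0]],[[-0.002,-0.003,0.085],[0,-0.002,0]],[[-0.002,-0.003,0.11],[0,-0.002,0]],[[-0.002,-0.003,0.125],[0,-0.002,0]]]}}

```text
time: 14.9
ee_pos: [0.5667, 0.1619, 0.1063]
eef_rot: [0.13, 0.991, -0.001, -0.001]
ft_force: [0.5, -0.3, -2.6]
width: 0.0173
```

Emit:
{"method": "step_arm", "body": {"increments": [[[0,0,0.004],[0,0,0]],[[0,0,0.004],[0,0,0]]]}}

```text
time: 15.1
ee_pos: [0.5668, 0.1607, 0.1021]
eef_rot: [0.131, 0.991, -0.001, -0.002]
ft_force: [-0.7, 0.6, -1.7]
width: 0.0176
```

```bash
python3 - <<'E'
from h import *
from bench import r
s=r.camera("side")
cv2.imwrite("pics/s8.png",cv2.resize(s["pixels"][230:430,190:390],(600,600)))
go([.567,.164,.075],165)
E
```

```text
t 15.15 pos [0.5672 0.1613 0.103 ] yaw 164.98 F [-0.31 -0.01 -1.48] T [ 0.109 -0.189 -0.022] w 0.0177
q [ 0.36  0.51 -0.91  1.66  0.43  1.19  0.65]
shift [0.0008 0.0026 0.028 ] rot [-0.0019 -0.0015 -0.0004] deg [-0.1 -0.1 -0. ]
```

View pics/s8.png

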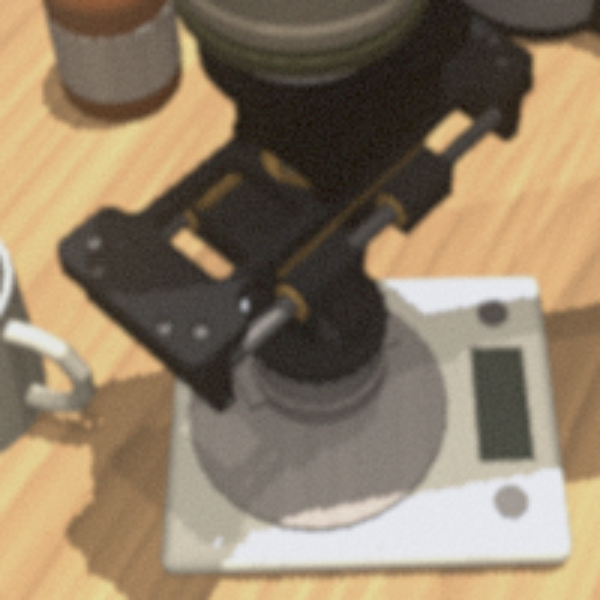

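The cup hovers over the plate and is upright. Down in smaller steps; contact is expected at TCP z ≈ 0.073.

Emit:
{"method": "step_arm", "body": {"increments": [[[0.001,0.0025,0.008],[-0.002,-0.001,0]],[[0.001,0.0025,0.015],[-0.002,-0.001,0]],[[0.001,0.0025,0.02],[-0.002,-0.001,0]],[[0.001,0.0025,0.022],[-0.002,-0.001,0]],[[0.001,0.0025,0.022],[-0.002,-0.001,0]]]}}

```text
time: 15.65
ee_pos: [0.5666, 0.1639, 0.0807]
eef_rot: [0.131, 0.991, -0.0, -0.001]
ft_force: [0.2, -0.4, -2.9]
width: 0.0173
```

```bash
python3 - <<'E'
from h import *
go([.567,.164,.075],165)
E
```

```text
t 15.65 pos [0.5666 0.1639 0.0807] yaw 164.98 F [ 0.16 -0.42 -2.93] T [ 0.065 -0.097 -0.026] w 0.0173
q [ 0.34  0.54 -0.9   1.68  0.46  1.15  0.63]
shift [-0.0003  0.0002  0.0056] rot [-0.0002 -0.001  -0.0003] deg [-0.  -0.1 -0. ]
```

Emit:
{"method": "step_arm", "body": {"increments": [[[0,0,0.002],[0,0,0]],[[0,0,0.0035],[0,0,0]],[[0,0,0.005],[0,0,0]],[[0,0,0.006],[0,0,0]]]}}

```text
time: 16.05
ee_pos: [0.5666, 0.1639, 0.0745]
eef_rot: [0.131, 0.991, -0.0, -0.001]
ft_force: [-0.9, 0.6, -2.4]
width: 0.0174
```

```bash
python3 - <<'E'
from h import *
go([.567,.164,.073],165)
E
```

```text
t 16.05 pos [0.5666 0.1639 0.0745] yaw 164.98 F [-0.93  0.61 -2.44] T [ 0.06  -0.129  0.019] w 0.0174
q [ 0.34  0.55 -0.89  1.68  0.46  1.14  0.62]
shift [-0.0003  0.0002  0.0015] rot [-0.0002 -0.0011 -0.0003] deg [-0.  -0.1 -0. ]
```

Emit:
{"method": "step_arm", "body": {"increments": [[[0,0,0.0005],[0,0,0]],[[0,0,0.001],[0,0,0]],[[0,0,0.0015],[0,0,0]]]}}

```text
time: 16.35
ee_pos: [0.5667, 0.1639, 0.073]
eef_rot: [0.131, 0.991, -0.0, -0.0]
ft_force: [-1.4, -0.4, 1.9]
width: 0.0176
```

Emit:
{"method": "step_arm", "body": {"increments": [[[0,0,0.0005],[0,0,0]],[[0,0,0.001],[0,0,0]]]}}

```text
time: 16.55
ee_pos: [0.5668, 0.164, 0.073]
eef_rot: [0.131, 0.991, -0.0, -0.0]
ft_force: [-5.6, -2.9, 12.2]
width: 0.0175
```

Contact at z 0.073, as expected. I'll ease off the load, then open.

Emit:
{"method": "step_arm", "body": {"increments": [[[0,0,0.0002],[0,0,0]],[[0,0,0.0002],[0,0,0]]], "grip_force": 10}}

```text
time: 16.75
ee_pos: [0.5669, 0.1641, 0.073]
eef_rot: [0.131, 0.991, -0.0, -0.0]
ft_force: [-0.8, -1.2, 1.7]
width: 0.018
```

Emit:
{"method": "step_arm", "body": {"increments": [[[0,0,0.0],[0,0,0]],[[0,0,0.0],[0,0,0]],[[0,0,0],[0,0,0]],[[0,0,0],[0,0,0]],[[0,0,0],[0,0,0]]], "hand": 0}}

```text
time: 17.25
ee_pos: [0.5669, 0.164, 0.073]
eef_rot: [0.131, 0.991, -0.0, -0.0]
ft_force: [-0.3, -0.3, -0.5]
width: 0.0422
```

```bash
python3 - <<'E'
from h import *
from bench import r
go([.567,.164,.2],165)
s=r.camera("side")
cv2.imwrite("pics/s9.png",cv2.resize(s["pixels"][230:430,190:390],(600,600)))
E
```

```text
t 17.25 pos [0.5669 0.164  0.073 ] yaw 164.98 F [-0.27 -0.33 -0.47] T [ 0.089 -0.118  0.017] w 0.0422
q [ 0.34  0.55 -0.89  1.69  0.46  1.14  0.62]
shift [-0.00e+00 -1.00e-04 -1.27e-01] rot [-0.0003 -0.0001 -0.0004] deg [-0. -0. -0.]
```

View pics/s9.png

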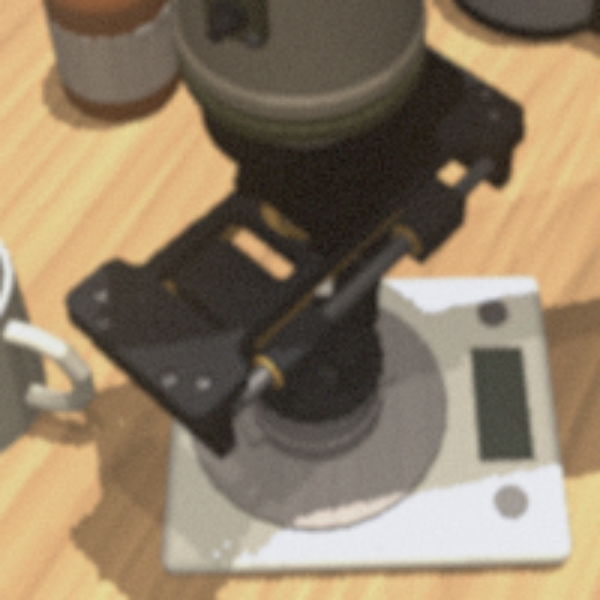

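The cup stands upright in the middle of the plate with the fingers open. I'll rise and retreat.

Emit:
{"method": "step_arm", "body": {"increments": [[[0,0,-0.006],[0,0,0]],[[0,0,-0.02],[0,0,0]],[[0,0,-0.05],[0,0,0]],[[0,0,-0.09],[0,0,0]],[[0,0,-0.13],[0,0,0]]]}}

```text
time: 17.8
ee_pos: [0.5667, 0.1643, 0.2055]
eef_rot: [0.13, 0.991, 0.0, 0.0]
ft_force: [0.7, -0.2, -0.3]
width: 0.0437
```

```bash
python3 - <<'E'
from h import *
go([.45,-.1,.25],165)
E
```

```text
t 17.8 pos [0.5667 0.1643 0.2055] yaw 165.01 F [ 0.69 -0.23 -0.28] T [ 0.074 -0.176  0.001] w 0.0437
q [ 0.39  0.42 -0.96  1.54  0.35  1.36  0.7 ]
shift [ 0.0443 -0.2855 -0.0445] rot [0.0001 0.     0.0001] deg [0. 0. 0.]
```

Emit:
{"method": "step_arm", "body": {"increments": [[[0.004,-0.025,-0.02],[0,0,0]],[[0.01,-0.065,-0.04],[0,0,0]],[[0.016,-0.105,-0.045],[0,0,0]],[[0.022,-0.145,-0.045],[0,0,0]],[[0.025,-0.165,-0.045],[0,0,0]]]}}

```text
time: 18.3
ee_pos: [0.499, 0.0084, 0.2518]
eef_rot: [0.132, 0.991, -0.001, 0.001]
ft_force: [-0.5, -0.3, -0.7]
width: 0.0433
```

Emit:
{"method": "step_arm", "body": {"increments": [[[0,0,0],[0,0,0]],[[0,0,0],[0,0,0]],[[0,0,0],[0,0,0]]]}}

```text
time: 18.6
ee_pos: [0.4993, 0.0099, 0.2523]
eef_rot: [0.131, 0.991, -0.001, 0.001]
ft_force: [-0.4, -0.5, 0.1]
width: 0.0434
```

```bash
python3 - <<'E'
from h import *
from bench import r
s=r.camera("side");t=r.camera("top")
cv2.imwrite("pics/s10.png",s["pixels"]);cv2.imwrite("pics/t10.png",t["pixels"])
cv2.imwrite("pics/t10z.png",cv2.resize(t["pixels"][220:360,170:310],None,fx=4,fy=4,interpolation=cv2.INTER_CUBIC))
E
```

```text
(no output)
```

View pics/s10.png

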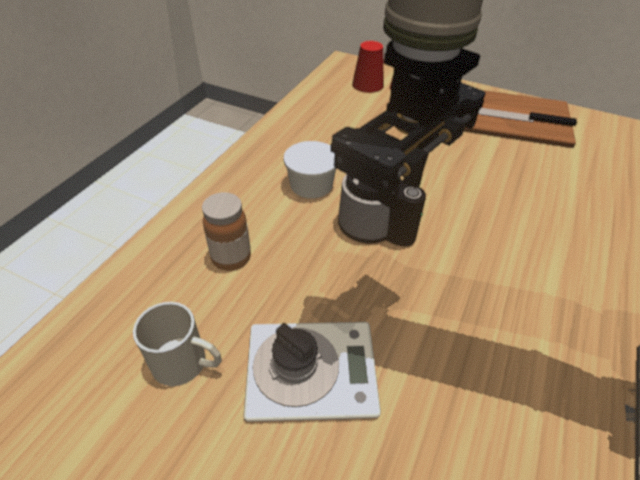

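View pics/t10z.png

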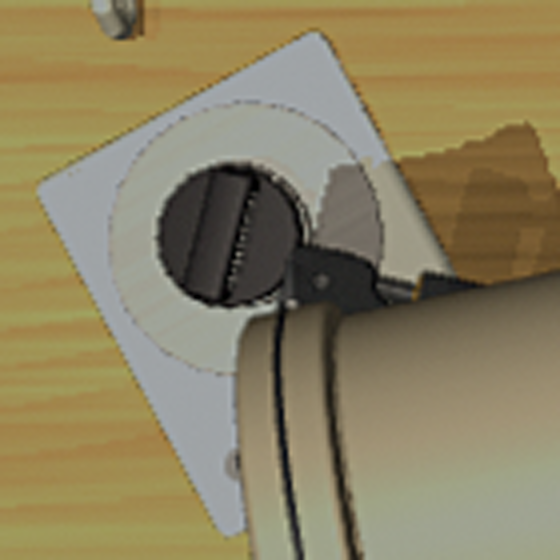

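View pics/t10.png

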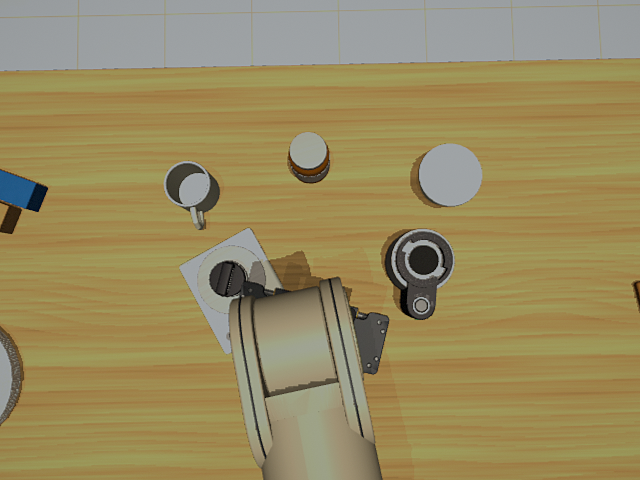

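The cup stands in the middle of the plate (lid centre at about (228,278) in the top view). The scale corners and bystanders are where they were, and the robot is clear. One last number, then I'll hand in.

```bash
python3 - <<'E'
from h import *
from bench import r
t=r.camera("top")
print("lid centre",ray(t,((231.5)/4-.5+170,(235.5)/4-.5+220),.069)); print(r.read_state()["joint_vel"].round(4))
r.close_job()
E
```

```text
lid centre [0.568753   0.16282588 0.069     ]
[ 0.0035  0.0007  0.0058  0.0042 -0.001  -0.0017  0.0017]
the job is handed in; nothing more can be done
```

The job is handed in at about 19 s of the 72 s: the cup is off the grinder and standing on the scale. No verdict was reported, so the results below come from my own readings.

- **Button:** I pressed it to its firm stop, about 6.8 mm down at 18.5 N. It was still down in the last picture.
- **Twist:** I gripped the bar at 60 N and pushed the cup down about 3.8 mm (11–13 N). I turned it anticlockwise until the stop was felt at about 1.2 Nm, near 80° of turn.
- **Lift:** The first part of the lift was stiff, about 22 N, because I was still holding it hard against the stop. After I eased the twist it came free and rose straight up.
- **Placing:** It was set down softly, with about 12 N reading at most.

**Last checks:**
- From the top camera, the lid's centre is about 1–2 mm from the plate's centre, and the cup looks upright.
- The two cameras disagreed by about 4 mm on where the plate's centre is, well inside the 22 mm allowed.
- The scale, mug, jar and tub look unmoved.
- The gripper was clear of everything.

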